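# Unlock the bench air valve, shut it, open it two turns and hold

## Task

Draw the steel lock pin straight up out of the air valve's handwheel and hang it upright in the notch of the small park stand, its collar resting on the plate, and let go of it. Then turn the wheel by its crank handle clockwise (seen from above) until it is fully shut against its stop, and open it again by exactly two full turns from the stop. Finish with the gripper still closed on the crank handle, holding the wheel still there, because it creeps shut if released; leave the other things on the bench where they are.

Things in the scene. Friction and masses are not known exactly. Their poses are not given: they have to be found in the camera images.
- pin_grip (a point): Middle of the knob of the loose steel lock pin (about 100 g), where to grip it; z up along the pin. From the foot up: shank 10 mm diameter, 60 mm long; collar 28 mm diameter, 8 mm; grooved knob 18 mm diameter, 40 mm tall. This point is 88 mm above the foot, 28 above the collar's underside, 20 below the top; at the start 113 mm above the table.
- bore (a point): Mouth of the upright bore (11.4 mm wide, 25 mm deep) in the valve block's top, 50 mm above the table, 32 mm from the wheel's axis on the side away from the crank handle. At the start the pin stands in it, passing up between two spokes and so stopping the wheel, its collar just above the wheel. It is clear of the wheel once lifted by 55 mm.
- notch (a point): Centre of the notch in the park stand's aluminium plate (64 x 54 x 8 mm, fixed, left or right of the valve), on the plate's upper face, 75 mm above the table. Notch 14 mm wide, right through the plate, open above and towards the stand's -x (mouth 22 mm away; closed end 7 mm away at +x). The shank hangs in it, collar on the plate, pin_grip 28 mm above this point; 67 mm free below the face.
- wheel_hub (a point): Point on the valve wheel's upright axis, half-way up its rim, 73 mm above the table. Dark steel handwheel with three spokes, rim radius 52 mm to its centre-line, rim 12 mm thick (top 79 mm above the table), on an aluminium block 110 x 110 x 50 mm fixed to the bench. The wheel keeps its height as it turns.
- handle: Black upright crank handle on the wheel's rim, 52 mm from the wheel's axis, at a spoke's end: 46 mm tall, about 19 mm diameter, origin at its middle, 103 mm above the table (bottom 80, top 126 mm). It spins freely on its own upright axis, so a gripper can lead it round in a circle without turning itself.
- wheel (a joint): Opening of the valve wheel in rad: 0 = fully shut against the stop; grows anticlockwise seen from above, 6.28 per turn, up to 22. Starts between 3.9 and 5.3. Turning takes about 3 N at the handle; line pressure adds a closing push there of 0.4 N per rad of opening, so beyond about 7.5 rad the wheel creeps shut if released.
- ring_post: Bystander, to be left alone: turned dark wooden post for rings, 60 mm foot, 64 mm tall, loose; origin at the centre of its underside.
- loupe: Bystander, to be left alone: small chrome loupe, 28 mm wide, 28 mm tall, loose; origin at the centre of its underside.
- bangle: Bystander, to be left alone: steel ring lying flat, 66 mm across, 6 mm high, loose; origin at the centre of its underside.
- marker: Bystander, to be left alone: blue marker pen, 135 mm long, loose; origin at the centre of its underside.
- tweezers: Bystander, to be left alone: steel tweezers lying flat, 130 mm long, loose; origin at the centre of its underside.
- swab_cup: Bystander, to be left alone: white cup with wooden swabs, 62 mm across, 90 mm tall, loose; origin at the centre of its underside.
- jar: Bystander, to be left alone: small amber glass jar, 48 mm across, 50 mm tall, loose; origin at the centre of its underside.
Not all that is in view belongs to the job. There is more than one size of the part that bears pin_grip; the job needs the smallest.

How it is judged:
On the way, in this order (a step that is already met when the one before it is completed fails the run):
1. the pin hangs upright in the stand's notch, its collar on the plate, released (horizontal distance between pin_grip and notch below 0.012 m and height (world z) of pin_grip between 0.096 and 0.111 m and angle between pin_grip's own z axis and vertical below 0.15 rad and contact force between each of the arm, the fingers and pin below 0.3 N), for 0.3 s.
2. the wheel is fully shut against its stop (value of joint wheel below 0.08 rad), for 0.2 s.
At the end, for the whole second after the job is handed in: Wheel at rest two turns open from the stop (12.57 +- 0.26 rad), fingers pressing on the crank handle with over 1.5 N; pin untouched, upright (within 0.15 rad) in the notch, axis within 12 mm of its centre, collar on the plate (pin_grip 96 to 111 mm above the table) (all of step 1 and value of joint wheel between 12.306 and 12.826 rad and velocity of joint wheel between -0.1 and 0.1 rad/s and contact force between the fingers and handle above 1.5 N); the arm keeps its last pose, push and grip.
It fails at once if a bystander is shifted by more than 30 mm (distance of any of ring_post, loupe, bangle, marker, tweezers, swab_cup, jar from where it was at the start of the episode above 0.03 m).
It also fails if it takes over 72 s, if anything falls off the work surface, if the arm or the gripper's body presses on something with over 40 N, if the wrist force passes 120 N, or if a joint passes its speed limit or range.

## Robot

A 6-joint arm with a two-finger parallel gripper is mounted at the origin on the work surface. World frame = base frame: x ahead of the robot, y to its left, z up, the work surface at z = 0. Lengths are in m, angles in rad, forces in N, time in s.
With the tool pointing down it reaches from about 0.375 to 0.9 m from the base axis. Payload 3.1 kg.
Tool frame: the origin (TCP) lies on the centre line of the jaws, within the pads' length; the fingertips stand robot.nose_length ahead of it and the grasp point (between the pads) lies 6 mm ahead of it (robot.nose_length is the distance from the TCP to the fingertips, in m); z points along the fingers, y is the line along which they close (so a half turn about z gives the same grasp; the last joint's range is limited). The gripper opens to 87 mm and grips with 3 to 60 N. Pads are 19 mm wide; open, the fingers measure 117 mm over their backs; the gripper's body (75 mm by 190 mm) begins 51 mm behind the grasp point.
Start: joints at [0.931, 0.527, 1.433, -0, 1.181, -0.178], TCP at [0.278, 0.56, 0.248] pointing down, gripper open.
Joint ranges: [-3.08, 3.08], [-0.75, 2.2], [0.22, 2.44], [-1.43, 4.57], [0, 2.65], [-2.85, 2.85]. Speed limits (rad/s): [2.79, 2.79, 3.14, 3.14, 3.14, 3.14].

## Interface

Orientations are given as a unit quaternion [x, y, z, w].
In Python, from rig import robot gives the robot as it stands.
- The arm moves only by the shell command python3 -m crank 'ROWS' [FORCE]. ROWS is JSON, one flat list of numbers, 7 for each row, row after row: the shift along the tool's x, y, z in mm, then the turn, a rotation vector about the tool's x, y, z in degrees, then the closure in counts, from 0 (fully open) to 255 (shut). In form: [x, y, z, ax, ay, az, fingers, x, y, z, ax, ay, az, fingers, ...]. A call has exactly 5 rows; each row is the pose to reach, as a shift and turn from the pose commanded when the call began, along the tool's axes at that moment; what a row does not reach only later rows make up. A row lasts 1/12 s, in which the tool goes at most 41.7 mm and 7.16 degrees, less where a joint would pass 70% of its speed; a pose out of reach is approached as far as the arm can. A call with a gripper value outside its range is refused whole. The fingers move at their own pace and stop on an object; FORCE is the grip in N (left out, the last holds). Time passes only in rows, so rows that repeat a pose let the fingers close, or fill a call up. It gives the time, the measured TCP pose, the force, the opening and the grip force at its end, in the units of the state.
- robot.get_obs(): the state, without advancing time (a new reading comes with each control period).
- robot.camera(name): name is "side" or "top" or "wrist"; returns a dict with "pixels" (480x640x3 uint8, red, green, blue), "intrinsics" (3x3 intrinsics, pixels), "k1" (the pictures are not rectified: a ray, as slopes to the right and down, at radius r is drawn at 1 + k1 r^2 times it, then the intrinsics apply), "extrinsics" (4x4, takes a point from camera to world coordinates); the wrist camera has in their place "mount" (4x4, takes a point from camera to tool coordinates, whose origin is the TCP and whose axes are the flange's). Camera axes: x right, y down, z forward; pixel columns grow to the right and rows downward; lengths in m; the calibration is good to about 2 mm. A picture is of the moment at which its call begins: read the wrist's pose just before it. There is no depth.
- robot.hand_in(): hands the job in; it is judged then, once.
The state is a dict: "time": time; "q": joint angles; "joint_velocities": joint speeds; "joint_torque": joint torques, N m; "position": TCP position; "tool_rot": TCP orientation; "ft_force": force on the tool from outside, world axes, zero at the start; "moment": the same for the moment, N m; "grip_width": finger opening in m; "grip_force": force on a finger pad.
Only numpy, scipy, OpenCV 4.12 (cv2) and the standard library are available. Lean on these libraries where they do the work, as an engineer would, in place of code of your own. Each camera call takes 0.05 s, during which the arm holds its last target. There are 200 camera calls.

## Working session

There is one attempt and no reset: what is moved stays moved. The work goes in short steps, Python scripts to look and compute and a shell command to move; the robot and the scene stay as the last step left them, time stands still between calls to the robot, and variables do not carry over. Pictures are saved under pics/ and viewed, at most 10 in all, crops included, and the job is handed in when it is done.

```bash
ls; mkdir -p pics
cat > h.py <<'E'
import numpy as np, cv2, json
from rig import robot
from scipy.spatial.transform import Rotation as R
def shot(name):
    o=robot.get_obs(); c=robot.camera(name)
    if 'mount' in c:
        T=np.eye(4);T[:3,:3]=R.from_quat(o['tool_rot']).as_matrix();T[:3,3]=o['position'];E=T@np.array(c['mount'])
    else: E=np.array(c['extrinsics'])
    return dict(p=np.array(c['pixels']),K=np.array(c['intrinsics']),k1=float(c['k1']),E=E)
def ray(c,u,v):
    K=c['K'];d=np.array([(u-K[0,2])/K[0,0],(v-K[1,2])/K[1,1]]);s=d.copy()
    for _ in range(30): s=d/(1+c['k1']*(s@s))
    return c['E'][:3,3],c['E'][:3,:3]@np.r_[s,1]
def onz(c,u,v,z):
    o,d=ray(c,u,v);return o+d*(z-o[2])/d[2]
def proj(c,P):
    q=np.linalg.inv(c['E'])@np.r_[P,1];s=q[:2]/q[2];s=s*(1+c['k1']*(s@s));return c['K'][:2,:2]@s+c['K'][:2,2]
def save(c,n,crop=None,f=1):
    p=c['p'];
    if crop: p=p[crop[1]:crop[3],crop[0]:crop[2]]
    cv2.imwrite('pics/'+n,cv2.resize(p[:,:,::-1],None,fx=f,fy=f,interpolation=cv2.INTER_CUBIC))
def toTool(P):
    o=robot.get_obs();return R.from_quat(o['tool_rot']).inv().apply(np.array(P)-o['position'])*1000
E
python3 - <<'E'
from h import *
import pickle
a=shot('top');b=shot('side');pickle.dump((a,b),open('s0.pkl','wb'))
save(a,'top0.png');save(b,'side0.png')
print(robot.get_obs(),robot.nose_length,a['E'],b['E'],a['k1'])
E
```

```text
pics
{'time': 0.1, 'q': array([ 9.31528556e-01,  5.28387068e-01,  1.43374155e+00,  4.32546881e-05,
        1.18143785e+00, -1.78530954e-01]), 'joint_velocities': array([-0.00043687, -0.00092894, -0.00251889, -0.00130544,  0.00031396,
       -0.00055819]), 'joint_torque': array([-4.18750278e-04, -4.40983558e+01, -1.77150053e+01,  6.34846115e-02,
        5.33974066e-02, -4.71432259e-05]), 'position': array([0.27749528, 0.55934603, 0.24667132]), 'tool_rot': array([ 2.28344116e-01,  9.73579987e-01, -8.97594025e-04, -4.10745877e-04]), 'ft_force': array([0.72087006, 0.19578941, 0.60523588]), 'moment': array([-0.03185846,  0.01508093, -0.00626463]), 'grip_force': 0.0, 'grip_width': 0.08712516911553461} 0.025 [[ 2.64792693e-02 -9.94583869e-01  1.00507594e-01  4.27480831e-01]
 [-9.99647956e-01 -2.65136992e-02  9.93456646e-04  9.35190434e-02]
 [ 1.67675215e-03 -1.00498517e-01 -9.94935795e-01  1.24248240e+00]
 [ 0.00000000e+00  0.00000000e+00  0.00000000e+00  1.00000000e+00]] [[-0.99883313 -0.02287717  0.04253261  0.51580271]
 [-0.0454617   0.74259237 -0.66819892  0.64937565]
 [-0.01629789 -0.66935282 -0.7427659   0.74049393]
 [ 0.          0.          0.          1.        ]] 0.010715557239379753
```

View pics/top0.png

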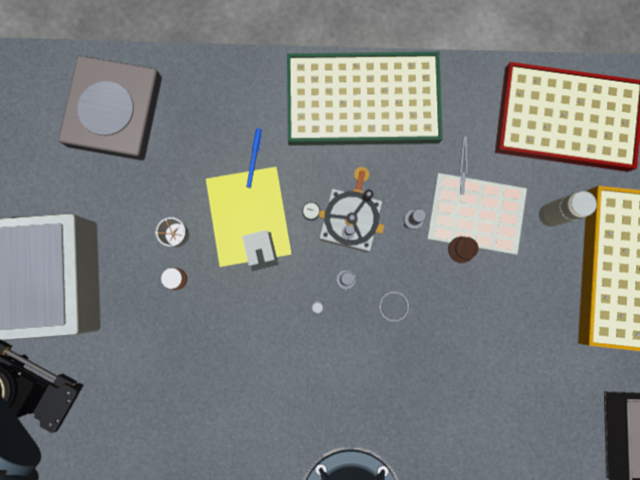

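View pics/side0.png

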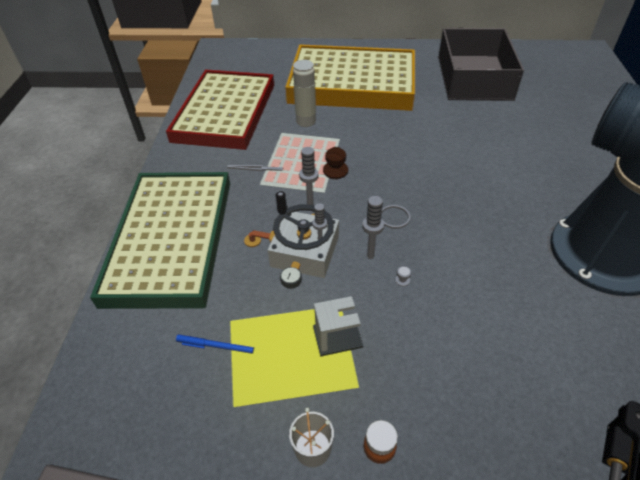

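The top picture shows the wheel at (351,217) with its crank handle at (368,196) and a pin at (349,228). The stand is at (261,248), its notch mouth facing the robot.
There are three candidate pins in the top view: (349,228) in the wheel, (415,218) and (346,279). The one in the wheel fits, because it stands in the bore opposite the handle and looks smallest. I'll confirm that in one enlarged crop.

Run:
```python
from h import *
import pickle
a,b=pickle.load(open('s0.pkl','rb'))
A=a['p'][175:300,235:435];B=b['p'][140:360,255:415]
A=cv2.resize(A,None,fx=2,fy=2,interpolation=cv2.INTER_CUBIC);B=cv2.resize(B,None,fx=2.5,fy=2.5,interpolation=cv2.INTER_CUBIC)
C=np.zeros((550,800,3),np.uint8);C[:250,:400]=A;C[:,400:]=B
cv2.imwrite('pics/c1.png',C[:,:,::-1])
```

```text
(no output)
```

View pics/c1.png

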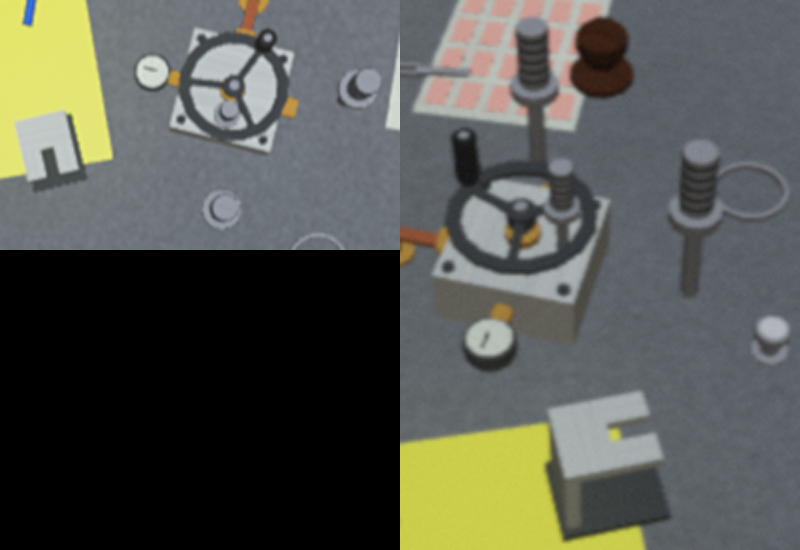

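The crop confirms it: the pin in the wheel, knob top at top-view (350,228) and side-view (319,206), is clearly slimmer and shorter than the two loose larger ones. Next I'll compute positions.

```bash
cat >> h.py <<'E'
def tri(a,ua,b,ub):
    o1,d1=ray(a,*ua);o2,d2=ray(b,*ub)
    s=np.linalg.lstsq(np.c_[d1,-d2],o2-o1,rcond=None)[0];p,q=o1+s[0]*d1,o2+s[1]*d2
    return (p+q)/2,np.linalg.norm(p-q)
E
python3 - <<'E'
from h import *
import pickle
np.set_printoptions(precision=4,suppress=True)
a,b=pickle.load(open('s0.pkl','rb'))
A=lambda x,y:(x/2+235-.25,y/2+175-.25)
B=lambda x,y:((x-400)/2.5+255-.3,y/2.5+140-.3)
for n,p,q,z in [('pintop',(230,106),(561,165),.133),('handletop',(267,37),(463,136),.126),('hub',(234,85),(521,207),.083),('big1top',(370,80),(533,26),.15),('big2top',(229,207),(701,150),.15),
 ('c1',(17,122),(548,410),.075),('c2',(70,112),(568,475),.075),('c3',(79,172),(663,460),.075),('c4',(27,182),(640,392),.075),('gauge',(153,71),(490,340),.05)]:
    print(n,tri(a,A(*p),b,B(*q)),onz(a,*A(*p),z),onz(b,*B(*q),z))
for p in [(42,152),(53,150),(46,181),(57,178)]: print('notch',onz(a,*A(*p),.075))
for n,p,z in [('loupe',(317,308),.02),('bangle',(394,306),.006),('post',(463,249),.05),('jar',(173,279),.05)]: print(n,onz(a,*p,z))
# rim contour centre, top view
g=cv2.cvtColor(a['p'],cv2.COLOR_RGB2GRAY)
w=cv2.resize(g[175:265,310:400],None,fx=4,fy=4,interpolation=cv2.INTER_CUBIC)
m=(w<75).astype(np.uint8);c=max(cv2.findContours(m,cv2.RETR_EXTERNAL,cv2.CHAIN_APPROX_NONE)[0],key=cv2.contourArea)
e=cv2.fitEllipse(c);print(e,onz(a,e[0][0]/4+310,e[0][1]/4+175,.073))
E
```

```text
pintop (array([0.562 , 0.0211, 0.1324]), np.float64(0.004505907529208126)) [0.5642 0.021  0.133 ] [0.5597 0.0221 0.133 ]
handletop (array([ 0.6353, -0.0154,  0.1246]), np.float64(0.0017424145328090895)) [ 0.636  -0.0152  0.126 ] [ 0.6342 -0.0137  0.126 ]
hub (array([0.592 , 0.0139, 0.0806]), np.float64(0.0015516563581570413)) [0.5925 0.014  0.083 ] [0.591  0.0164 0.083 ]
big1top (array([ 0.5896, -0.1144,  0.1506]), np.float64(0.0034074213283569028)) [ 0.5914 -0.1146  0.15  ] [ 0.588  -0.1148  0.15  ]
big2top (array([0.4624, 0.0213, 0.1496]), np.float64(0.00218164611958786)) [0.4635 0.0212 0.15  ] [0.4614 0.0219 0.15  ]
c1 (array([0.55  , 0.2319, 0.1312]), np.float64(0.014363910979292389)) [0.5486 0.2392 0.075 ] [0.561  0.1925 0.075 ]
c2 (array([ 0.5593,  0.1913, -0.0036]), np.float64(0.020415249936125646)) [0.5606 0.1842 0.075 ] [0.5456 0.2412 0.075 ]
c3 (array([0.4926, 0.1793, 0.0007]), np.float64(0.020109994541232558)) [0.4981 0.1728 0.075 ] [0.486  0.2281 0.075 ]
c4 (array([0.4928, 0.2189, 0.1336]), np.float64(0.018981566214120532)) [0.4863 0.2264 0.075 ] [0.5009 0.1761 0.075 ]
gauge (array([0.612 , 0.099 , 0.0272]), np.float64(0.0029757806986790035)) [0.61   0.0988 0.05  ] [0.6074 0.1168 0.05  ]
notch [0.5179 0.2119 0.075 ]
notch [0.5203 0.2006 0.075 ]
notch [0.4878 0.2067 0.075 ]
notch [0.4913 0.1954 0.075 ]
loupe [0.4018 0.0809 0.02  ]
bangle [ 0.4104 -0.0872  0.006 ]
post [ 0.5353 -0.2261  0.05  ]
jar [0.4553 0.3871 0.05  ]
((169.08544921875, 168.19500732421875), (206.60597229003906, 222.27362060546875), 35.850341796875) [0.5944 0.0123 0.073 ]
```

```bash
R='[-164,-118,0,0,0,0,0,-164,-118,0,0,0,0,0,-164,-118,0,0,0,0,0,-164,-118,0,0,0,0,0,-164,-118,0,0,0,0,0]' ; 
python3 -m crank '[-164,-118,0,0,0,0,0,-164,-118,0,0,0,0,0,-164,-118,0,0,0,0,0,-164,-118,0,0,0,0,0,-164,-118,0,0,0,0,0]' 30
python3 -m crank '[-164,-118,0,0,0,0,0,-164,-118,0,0,0,0,0,-164,-118,0,0,0,0,0,-164,-118,0,0,0,0,0,-164,-118,0,0,0,0,0]'
python3 -m crank '[-164,-118,0,0,0,0,0,-164,-118,0,0,0,0,0,-164,-118,0,0,0,0,0,-164,-118,0,0,0,0,0,-164,-118,0,0,0,0,0]'
python3 - <<'E'
from h import *
import pickle
np.set_printoptions(precision=4,suppress=True)
o=robot.get_obs();print(o['position'],o['tool_rot'],o['q'],toTool([.562,.021,.248]))
c=shot('wrist');pickle.dump(c,open('w1.pkl','wb'));save(c,'w1.png');print(c['E'])
for P in [(.562,.021,.133),(.592,.014,.073),(.635,-.0145,.126)]:print(proj(c,P))
E
```

```text
time: 0.52
position: [0.3726, 0.3789, 0.2471]
tool_rot: [0.228, 0.974, -0.001, -0.0]
ft_force: [1.4, -0.3, -0.3]
grip_width: 0.0871
grip_force: 0.0
time: 0.93
position: [0.4675, 0.2001, 0.2474]
tool_rot: [0.229, 0.973, -0.0, -0.0]
ft_force: [1.0, 0.7, -0.0]
grip_width: 0.0868
grip_force: 0.0
time: 1.35
position: [0.562, 0.0212, 0.2473]
tool_rot: [0.229, 0.973, -0.0, 0.0]
ft_force: [1.1, 0.2, -0.5]
grip_width: 0.0869
grip_force: 0.0
[0.562  0.0212 0.2473] [ 0.2289  0.9734 -0.0002  0.    ] [-0.1607  0.4436  1.592  -0.0004  1.106  -1.2694] [-0.0762 -0.2131 -0.7295]
[[ 0.4464  0.8527  0.2714  0.4876]
 [ 0.8949 -0.425  -0.1364  0.0594]
 [-0.0009  0.3038 -0.9527  0.3842]
 [ 0.      0.      0.      1.    ]]
[318.1131 245.1038]
[325.8664 255.0124]
[319.2025 332.6647]
```

View pics/w1.png

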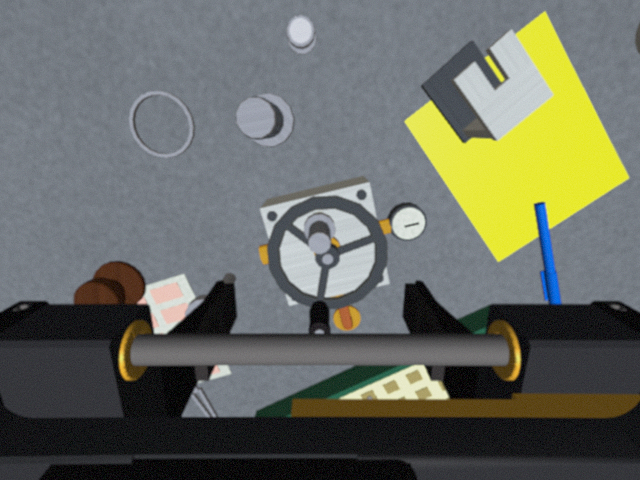

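The wrist picture shows the pin's knob top at (318,243), 2 px from the prediction (318,245). The rim spans x 267–388 and y 196–307, and the notch runs from its mouth (~488,55) to its closed end (~504,82).

Run:
```python
from h import *
import pickle
np.set_printoptions(precision=4,suppress=True)
c=pickle.load(open('w1.pkl','rb'))
print('pin',onz(c,318,243,.133))
# rim: 4 extreme points on outer rim edge at z .073-.079
pts=np.array([onz(c,*p,.075)[:2] for p in [(267,252),(388,249),(327,196),(328,307),(288,209),(369,209)]]);print(pts)
A=np.c_[2*pts,np.ones(6)];s=np.linalg.lstsq(A,(pts**2).sum(1),rcond=None)[0];print('hub',s[:2],np.sqrt(s[2]+s[:2]@s[:2]))
print('hubtop',onz(c,328,258,.083))
for p in [(504,82),(483,56),(495,50),(454,78),(511,29),(553,95),(495,139)]: print('st',p,onz(c,*p,.075))
```

```text
pin [0.5604 0.0217 0.133 ]
[[ 0.5637 -0.0343]
 [ 0.6121  0.0694]
 [ 0.5411  0.0401]
 [ 0.6418 -0.0081]
 [ 0.536   0.0031]
 [ 0.5689  0.0691]]
hub [0.5912 0.0163] 0.05675169709026855
hubtop [0.5922 0.0159 0.083 ]
st (504, 82) [0.5215 0.2101 0.075 ]
st (483, 56) [0.4957 0.2008 0.075 ]
st (495, 50) [0.4959 0.2106 0.075 ]
st (454, 78) [0.5005 0.1749 0.075 ]
st (511, 29) [0.4875 0.2261 0.075 ]
st (553, 95) [0.549  0.2428 0.075 ]
st (495, 139) [0.5611 0.19   0.075 ]
```

```bash
python3 -m crank '[1,0,30,0,0,0,0,1,0,60,0,0,0,0,1,0,90,0,0,0,0,1,0,110,0,0,0,0,1,0,124,0,0,0,0]' 25
python3 -m crank '[0,0,0,0,0,0,120,0,0,0,0,0,0,180,0,0,0,0,0,0,255,0,0,0,0,0,0,255,0,0,0,0,0,0,255]'
python3 -m crank '[0,0,0,0,0,0,255,0,0,0,0,0,0,255,0,0,0,0,0,0,255,0,0,0,0,0,0,255,0,0,0,0,0,0,255]'
```

```text
time: 1.82
position: [0.5584, 0.0247, 0.1208]
tool_rot: [0.229, 0.974, -0.0, -0.002]
ft_force: [0.2, 0.2, 1.1]
grip_width: 0.087
grip_force: 0.0
time: 2.23
position: [0.5611, 0.0244, 0.1249]
tool_rot: [0.228, 0.974, 0.0, 0.001]
ft_force: [0.0, -0.2, -0.3]
grip_width: 0.0615
grip_force: 0.0
time: 2.65
position: [0.5603, 0.0244, 0.1236]
tool_rot: [0.228, 0.974, -0.0, 0.0]
ft_force: [-0.3, 1.3, -0.2]
grip_width: 0.0287
grip_force: 0.0
```

```bash
python3 -m crank '[0,0,0,0,0,0,255,0,0,0,0,0,0,255,0,0,0,0,0,0,255,0,0,0,0,0,0,255,0,0,0,0,0,0,255]'
python3 -m crank '[0,0,-4,0,0,0,255,0,0,-8,0,0,0,255,0,0,-12,0,0,0,255,0,0,-16,0,0,0,255,0,0,-20,0,0,0,255]'
```

```text
time: 3.07
position: [0.5601, 0.0242, 0.1235]
tool_rot: [0.228, 0.974, -0.0, -0.0]
ft_force: [-1.2, -1.2, 1.4]
grip_width: 0.0173
grip_force: 24.9
time: 3.48
position: [0.5602, 0.0245, 0.144]
tool_rot: [0.228, 0.974, 0.0, -0.0]
ft_force: [-0.8, -0.3, -2.1]
grip_width: 0.0174
grip_force: 24.9
```

```bash
python3 -m crank '[0,0,-12,0,0,0,255,0,0,-24,0,0,0,255,0,0,-36,0,0,0,255,0,0,-48,0,0,0,255,0,0,-61,0,0,0,255]'
python3 -m crank '[20,24,0,0,0,0,255,45,52,0,0,0,0,255,75,87,0,0,0,0,255,100,117,0,0,0,0,255,122,142,0,0,0,0,255]'
python3 -m crank '[0,0,0,0,0,0,255,0,0,0,0,0,0,255,0,0,0,0,0,0,255,0,0,0,0,0,0,255,0,0,0,0,0,0,255]'
python3 - <<'E'
from h import *
import pickle
np.set_printoptions(precision=4,suppress=True)
s=[shot(n) for n in('side','top','wrist')];pickle.dump(s,open('s2.pkl','wb'))
o=robot.get_obs();print(o['position'])
P=o['position']-[0,0,.098]
A=[]
for c,sz in zip(s,(70,35,100)):
    u,v=proj(c,P).astype(int);print(u,v,proj(c,P),proj(c,(.514,.206,.075)))
    h=sz; cy=np.clip(v,h,480-h);cx=np.clip(u,h,640-h);print('crop origin',cx-h,cy-h,400/(2*h))
    A.append(cv2.resize(c['p'][cy-h:cy+h,cx-h:cx+h],(400,400),interpolation=cv2.INTER_CUBIC))
cv2.imwrite('pics/n1.png',np.hstack([A[0],A[2]])[:,:,::-1])
E
```

```text
time: 3.9
position: [0.5603, 0.0248, 0.2055]
tool_rot: [0.228, 0.974, 0.0, 0.0]
ft_force: [0.4, 0.7, -1.2]
grip_width: 0.0173
grip_force: 24.9
time: 4.32
position: [0.5134, 0.2084, 0.2053]
tool_rot: [0.228, 0.974, 0.001, 0.0]
ft_force: [0.8, 0.4, -0.7]
grip_width: 0.0168
grip_force: 24.9
time: 4.73
position: [0.5147, 0.2046, 0.2047]
tool_rot: [0.229, 0.973, 0.0, 0.0]
ft_force: [0.3, 0.7, -1.5]
grip_width: 0.0169
grip_force: 24.9
[0.5146 0.2048 0.2045]
342 299 [342.4236 299.5261] [342.4703 311.4475]
crop origin 272 229 2.857142857142857
257 251 [257.6954 251.2522] [258.5388 252.6983]
crop origin 222 216 5.714285714285714
318 251 [318.3882 251.9952] [319.5615 237.6664]
crop origin 218 151 2.0
```

View pics/n1.png

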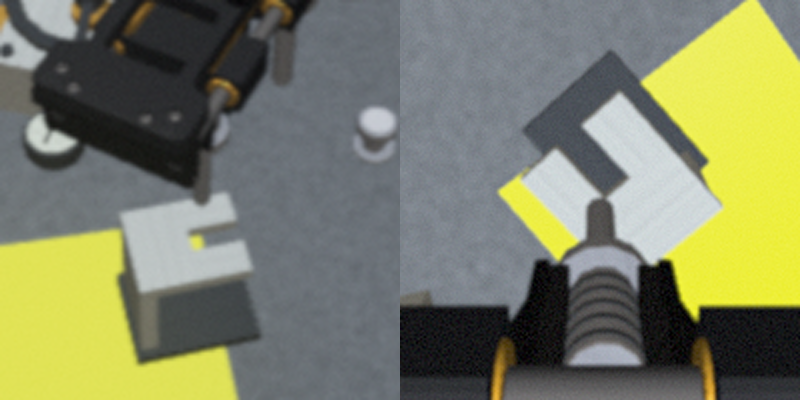

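In the side half, the pin's foot is at crop (203,198), i.e. px (343,298). In the wrist half it is at crop (599,205), i.e. px (318,253). The notch's closed end is at side px (339,313) and wrist px (326,244).

Run:
```python
from h import *
import pickle
np.set_printoptions(precision=4,suppress=True)
b,a,w=pickle.load(open('s2.pkl','rb'))
B=lambda x,y:(x/2.857+272,y/2.857+229)
W=lambda x,y:((x-400)/2+218,y/2+151)
print('foot tri',tri(b,B(203,197),w,W(599,205)),'z.107',onz(b,*B(203,197),.1065),onz(w,*W(599,205),.1065))
for n,c,e,m in [('side',b,B(191,241),B(241,230)),('wrist',w,W(616,187),W(569,138))]:
    e=onz(c,*e,.075);m=onz(c,*m,.075);print(n,e,m,e+(m-e)/np.linalg.norm(m-e)*.007)
```

```text
foot tri (array([0.5138, 0.2045, 0.1106]), np.float64(0.00041602563858637404)) z.107 [0.5136 0.2017 0.1065] [0.5153 0.2037 0.1065]
side [0.5198 0.2099 0.075 ] [0.4916 0.2015 0.075 ] [0.513  0.2079 0.075 ]
wrist [0.5215 0.2081 0.075 ] [0.4948 0.2005 0.075 ] [0.5148 0.2062 0.075 ]
```

```bash
python3 -m crank '[2,2.5,0,0,0,0,255,2,2.5,0,0,0,0,255,2,2.5,8,0,0,0,255,2,2.5,16,0,0,0,255,2,2.5,24,0,0,0,255]'
python3 -m crank '[0,0,4,0,0,0,255,0,0,8,0,0,0,255,0,0,12,0,0,0,255,0,0,16,0,0,0,255,0,0,20,0,0,0,255]'
python3 - <<'E'
from h import *
import pickle
np.set_printoptions(precision=4,suppress=True)
o=robot.get_obs();print(o['position'],o['ft_force'])
s=[shot(n) for n in('side','wrist')];pickle.dump(s,open('s3.pkl','wb'))
A=[cv2.resize(s[0]['p'][240:360,280:400],(400,400),interpolation=2),cv2.resize(s[1]['p'][120:320,218:418],(400,400),interpolation=2)]
cv2.imwrite('pics/n2.png',np.hstack(A)[:,:,::-1])
E
```

```text
time: 5.3
position: [0.5132, 0.2089, 0.1796]
tool_rot: [0.228, 0.974, -0.0, -0.0]
ft_force: [-0.3, -0.5, 0.1]
grip_width: 0.0172
grip_force: 24.9
time: 5.72
position: [0.5135, 0.209, 0.1602]
tool_rot: [0.228, 0.974, 0.0, 0.0]
ft_force: [0.7, 0.7, -0.6]
grip_width: 0.0173
grip_force: 24.9
[0.5135 0.209  0.1602] [ 0.6878  0.7449 -0.6304]
```

View pics/n2.png

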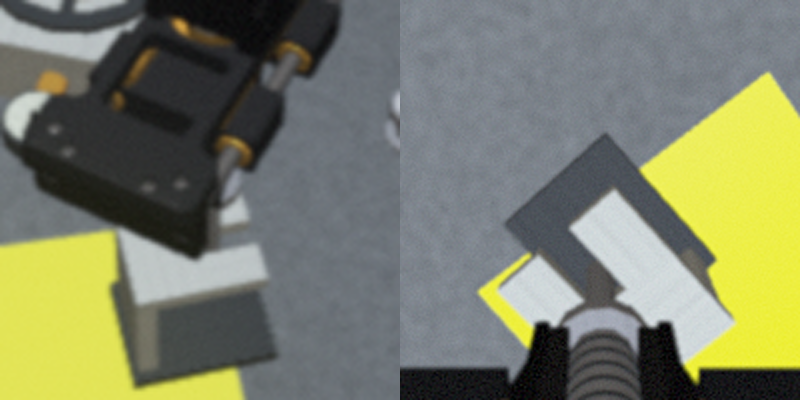

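Side: the shank is down past the plate at crop (215,225). Wrist: the shank at (599,285) sits between the notch edges, and no force shows. Lowering on.

```bash
python3 -m crank '[0,0,8,0,0,0,255,0,0,16,0,0,0,255,0,0,24,0,0,0,255,0,0,32,0,0,0,255,0,0,40,0,0,0,255]'
python3 -m crank '[0,0,1,0,0,0,255,0,0,2,0,0,0,255,0,0,3,0,0,0,255,0,0,4,0,0,0,255,0,0,5,0,0,0,255]'
```

```text
time: 6.23
position: [0.5132, 0.2089, 0.1195]
tool_rot: [0.228, 0.974, -0.0, -0.0]
ft_force: [0.1, -0.5, -0.1]
grip_width: 0.017
grip_force: 24.9
time: 6.65
position: [0.5138, 0.209, 0.1158]
tool_rot: [0.228, 0.974, 0.0, 0.0]
ft_force: [0.6, 0.1, -0.3]
grip_width: 0.0173
grip_force: 24.9
```

```bash
python3 -m crank '[0,0,0.5,0,0,0,255,0,0,1,0,0,0,255,0,0,1.5,0,0,0,255,0,0,2,0,0,0,255,0,0,2,0,0,0,255]'
python3 -m crank '[0,0,0.5,0,0,0,255,0,0,1,0,0,0,255,0,0,1,0,0,0,255,0,0,1,0,0,0,255,0,0,1,0,0,0,255]'
```

```text
time: 7.07
position: [0.5136, 0.209, 0.1137]
tool_rot: [0.228, 0.974, 0.0, 0.0]
ft_force: [-0.1, -0.5, 0.4]
grip_width: 0.0174
grip_force: 24.9
time: 7.48
position: [0.5136, 0.2089, 0.1136]
tool_rot: [0.228, 0.974, 0.0, 0.0]
ft_force: [-1.0, -0.5, 6.3]
grip_width: 0.0171
grip_force: 24.9
```

Contact: the collar is on the plate. Releasing slowly and rising.

```bash
python3 -m crank '[0,0,-0.5,0,0,0,190,0,0,-0.5,0,0,0,180,0,0,-0.5,0,0,0,160,0,0,-0.5,0,0,0,120,0,0,-0.5,0,0,0,60]'
python3 -m crank '[0,0,0,0,0,0,0,0,0,0,0,0,0,0,0,0,0,0,0,0,0,0,0,0,0,0,0,0,0,0,0,0,0,0,0]'
python3 -m crank '[0,0,-8,0,0,0,0,0,0,-20,0,0,0,0,0,0,-45,0,0,0,0,0,0,-75,0,0,0,0,0,0,-105,0,0,0,0]'
python3 -m crank '[0,0,-5,0,0,0,0,0,0,-5,0,0,0,0,0,0,-5,0,0,0,0,0,0,-5,0,0,0,0,0,0,-5,0,0,0,0]'
python3 - <<'E'
from h import *
import pickle
np.set_printoptions(precision=4,suppress=True)
s=[shot(n) for n in('side','wrist')];pickle.dump(s,open('s4.pkl','wb'))
A=[cv2.resize(s[0]['p'][180:360,250:430],(400,400),interpolation=2),cv2.resize(s[1]['p'][100:400,168:468],(400,400),interpolation=2)]
cv2.imwrite('pics/n3.png',np.hstack(A)[:,:,::-1])
E
```

```text
time: 7.9
position: [0.5134, 0.209, 0.1128]
tool_rot: [0.228, 0.974, -0.0, -0.0]
ft_force: [0.3, 0.5, 0.5]
grip_width: 0.0377
grip_force: 0.0
time: 8.32
position: [0.5134, 0.209, 0.113]
tool_rot: [0.228, 0.974, -0.0, -0.0]
ft_force: [-0.1, 0.2, -0.5]
grip_width: 0.0711
grip_force: 0.0
time: 8.73
position: [0.5129, 0.2089, 0.2192]
tool_rot: [0.228, 0.974, -0.0, -0.001]
ft_force: [0.5, 0.0, -0.0]
grip_width: 0.0864
grip_force: 0.0
time: 9.15
position: [0.5123, 0.2087, 0.2215]
tool_rot: [0.228, 0.974, -0.001, -0.002]
ft_force: [-0.6, 0.2, -0.5]
grip_width: 0.0871
grip_force: 0.0
```

View pics/n3.png

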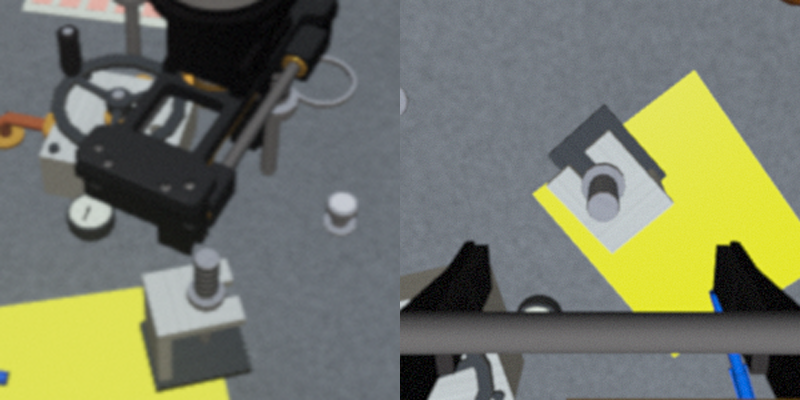

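The side crop shows the pin upright in the notch at (206,275) with its collar on the plate. The wrist view agrees: collar at (603,185), centred on the notch. On to the handle.

```bash
python3 -m crank '[-30,-21,0,0,0,0,0,-60,-42,0,0,0,0,0,-90,-63,0,0,0,0,0,-120,-84,0,0,0,0,0,-150,-104,0,0,0,0,0]'
python3 -m crank '[-25,-18,0,0,0,0,0,-45,-32,0,0,0,0,0,-58,-40,0,0,0,0,0,-58,-40,0,0,0,0,0,-58,-40,0,0,0,0,0]'
python3 - <<'E'
from h import *
import pickle
np.set_printoptions(precision=4,suppress=True)
o=robot.get_obs();print(o['position'],o['tool_rot'],toTool([.6345,-.012,.116]))
c=shot('wrist');pickle.dump(c,open('w5.pkl','wb'));print(proj(c,(.635,-.0147,.126)),proj(c,(.591,.0155,.083)))
save(c,'w5.png',(168,150,468,400),2)
E
```

```text
time: 9.67
position: [0.6017, 0.0476, 0.222]
tool_rot: [0.228, 0.974, -0.0, -0.001]
ft_force: [0.6, 0.8, -1.0]
grip_width: 0.0871
grip_force: 0.0
time: 10.08
position: [0.6352, -0.0124, 0.2221]
tool_rot: [0.229, 0.973, 0.0, -0.001]
ft_force: [-0.2, 0.8, -0.3]
grip_width: 0.087
grip_force: 0.0
[ 0.6352 -0.0124  0.2221] [ 0.229   0.9734  0.0003 -0.0011] [  0.6091   0.0521 106.113 ]
[315.2703 254.3997] [325.0387 172.683 ]
```

View pics/w5.png

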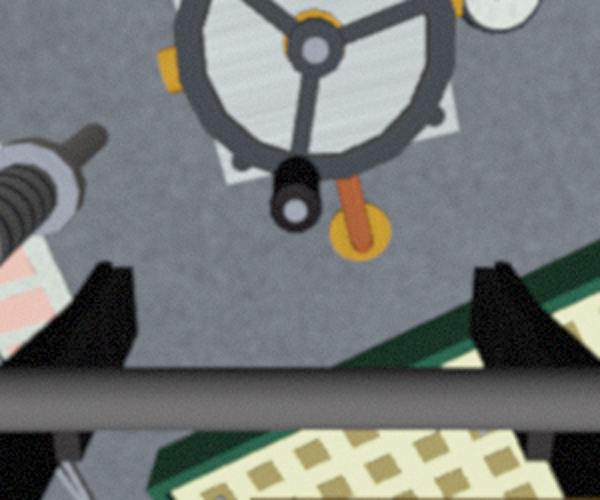

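Handle top at (316,255), within 1 px of the prediction, and hub at (325.5,174). Descending and gripping.

```bash
python3 -m crank '[0,0,10,0,0,0,100,0,0,25,0,0,0,100,0,0,45,0,0,0,100,0,0,65,0,0,0,100,0,0,85,0,0,0,100]' 35
python3 -m crank '[0,0,12,0,0,0,100,0,0,21,0,0,0,100,0,0,21,0,0,0,255,0,0,21,0,0,0,255,0,0,21,0,0,0,255]'
python3 -m crank '[0,0,0,0,0,0,255,0,0,0,0,0,0,255,0,0,0,0,0,0,255,0,0,0,0,0,0,255,0,0,0,0,0,0,255]'
python3 -m crank '[0,0,0,0,0,0,255,0,0,0,0,0,0,255,0,0,0,0,0,0,255,0,0,0,0,0,0,255,0,0,0,0,0,0,255]'
```

```text
time: 10.55
position: [0.6346, -0.0105, 0.1369]
tool_rot: [0.227, 0.974, 0.0, -0.0]
ft_force: [0.0, -0.2, -0.8]
grip_width: 0.0615
grip_force: 0.0
time: 10.97
position: [0.6365, -0.0123, 0.118]
tool_rot: [0.228, 0.974, 0.0, 0.001]
ft_force: [0.3, -0.1, -0.6]
grip_width: 0.04
grip_force: 0.0
time: 11.38
position: [0.6357, -0.0136, 0.1179]
tool_rot: [0.228, 0.974, -0.001, 0.0]
ft_force: [-1.7, -4.5, 4.2]
grip_width: 0.0179
grip_force: 35.1
time: 11.8
position: [0.6359, -0.0132, 0.1179]
tool_rot: [0.228, 0.974, -0.0, 0.0]
ft_force: [-2.0, -3.4, 5.1]
grip_width: 0.0179
grip_force: 35.1
```

```bash
cat > tab.py <<'E'
import sys,numpy as np
# tab.py psi0 step nblocks [r]
p0,st,n=map(float,sys.argv[1:4]);r=float(sys.argv[4]) if len(sys.argv)>4 else 52
f=lambda p:r*np.array([np.cos(np.radians(p)),np.sin(np.radians(p))])
for b in range(int(n)):
    a=p0+5*st*b;print('%.1f:'%a,','.join('%.1f,%.1f,0,0,0,0,255'%tuple(f(a+st*k)-f(a)) for k in range(1,6)))
E
cat > chk.py <<'E'
import sys,numpy as np
from rig import robot
o=robot.get_obs();F=np.array(o['ft_force'])
P=o['position'][:2]-np.array([.5915,.0175]);phi=np.degrees(np.arctan2(P[1],P[0]))
t=np.array([-P[1],P[0]])/np.linalg.norm(P)
print('psi %.1f r %.1f Ft %.1f Fr %.1f F %s g %.1f'%((153.6-phi)%360,1000*np.linalg.norm(P),F[:2]@t,F[:2]@P/np.linalg.norm(P),F.round(1),o['grip_force']))
sys.exit(int(abs(F[:2]@t)>float(sys.argv[1])or np.linalg.norm(F)>40))
E
python3 chk.py 20; python3 tab.py 187.8 12 6; echo; python3 tab.py 187.8 -12 6
```

```text
psi 188.3 r 54.0 Ft -3.9 Fr 0.3 F [-2.  -3.4  5.1] g 35.1
187.8: 2.6,-10.6,0,0,0,0,255,7.3,-20.3,0,0,0,0,255,14.0,-28.9,0,0,0,0,255,22.3,-36.0,0,0,0,0,255,31.9,-41.1,0,0,0,0,255
247.8: 10.4,-3.0,0,0,0,0,255,21.3,-3.8,0,0,0,0,255,32.1,-2.4,0,0,0,0,255,42.3,1.3,0,0,0,0,255,51.5,7.1,0,0,0,0,255
307.8: 7.8,7.5,0,0,0,0,255,14.0,16.5,0,0,0,0,255,18.1,26.6,0,0,0,0,255,20.0,37.3,0,0,0,0,255,19.6,48.1,0,0,0,0,255
367.8: -2.6,10.6,0,0,0,0,255,-7.3,20.3,0,0,0,0,255,-14.0,28.9,0,0,0,0,255,-22.3,36.0,0,0,0,0,255,-31.9,41.1,0,0,0,0,255
427.8: -10.4,3.0,0,0,0,0,255,-21.3,3.8,0,0,0,0,255,-32.1,2.4,0,0,0,0,255,-42.3,-1.3,0,0,0,0,255,-51.5,-7.1,0,0,0,0,255
487.8: -7.8,-7.5,0,0,0,0,255,-14.0,-16.5,0,0,0,0,255,-18.1,-26.6,0,0,0,0,255,-20.0,-37.3,0,0,0,0,255,-19.6,-48.1,0,0,0,0,255

187.8: -0.3,10.9,0,0,0,0,255,1.6,21.6,0,0,0,0,255,5.7,31.6,0,0,0,0,255,11.8,40.6,0,0,0,0,255,19.6,48.1,0,0,0,0,255
127.8: 9.2,5.7,0,0,0,0,255,19.5,9.4,0,0,0,0,255,30.2,10.9,0,0,0,0,255,41.1,10.1,0,0,0,0,255,51.5,7.1,0,0,0,0,255
67.8: 9.6,-5.1,0,0,0,0,255,17.9,-12.2,0,0,0,0,255,24.5,-20.7,0,0,0,0,255,29.3,-30.5,0,0,0,0,255,31.9,-41.1,0,0,0,0,255
7.8: 0.3,-10.9,0,0,0,0,255,-1.6,-21.6,0,0,0,0,255,-5.7,-31.6,0,0,0,0,255,-11.8,-40.6,0,0,0,0,255,-19.6,-48.1,0,0,0,0,255
-52.2: -9.2,-5.7,0,0,0,0,255,-19.5,-9.4,0,0,0,0,255,-30.2,-10.9,0,0,0,0,255,-41.1,-10.1,0,0,0,0,255,-51.5,-7.1,0,0,0,0,255
-112.2: -9.6,5.1,0,0,0,0,255,-17.9,12.2,0,0,0,0,255,-24.5,20.7,0,0,0,0,255,-29.3,30.5,0,0,0,0,255,-31.9,41.1,0,0,0,0,255
```

```bash
python3 -m crank '[2.6,-10.6,0,0,0,0,255,7.3,-20.3,0,0,0,0,255,14,-28.9,0,0,0,0,255,22.3,-36,0,0,0,0,255,31.9,-41.1,0,0,0,0,255]' >/dev/null; python3 chk.py 40
python3 -m crank '[0,0,0,0,0,0,255,0,0,0,0,0,0,255,0,0,0,0,0,0,255,0,0,0,0,0,0,255,0,0,0,0,0,0,255]'|grep -E 'pos|time' ; python3 chk.py 40
```

```text
psi 244.4 r 55.0 Ft 3.0 Fr 3.6 F [ 2.9 -3.7  2.2] g 35.0
time: 12.63
position: [0.5874, -0.0372, 0.1179]
psi 247.9 r 54.8 Ft -2.4 Fr 5.9 F [-2.8 -5.7  8.1] g 35.1
```

Forces are small. Two more blocks.

```bash
python3 -m crank '[10.4,-3,0,0,0,0,255,21.3,-3.8,0,0,0,0,255,32.1,-2.4,0,0,0,0,255,42.3,1.3,0,0,0,0,255,51.5,7.1,0,0,0,0,255]' |grep pos; python3 chk.py 30 &&
python3 -m crank '[7.8,7.5,0,0,0,0,255,14,16.5,0,0,0,0,255,18.1,26.6,0,0,0,0,255,20,37.3,0,0,0,0,255,19.6,48.1,0,0,0,0,255]' |grep pos; python3 chk.py 30
python3 -m crank '[0,0,0,0,0,0,255,0,0,0,0,0,0,255,0,0,0,0,0,0,255,0,0,0,0,0,0,255,0,0,0,0,0,0,255]'|grep -E 'pos|time' ; python3 chk.py 40
python3 tab.py 367.8 6 1;python3 tab.py 397.8 2 9
```

```text
position: [0.545, -0.0077, 0.1179]
psi 305.2 r 52.9 Ft 3.2 Fr 1.8 F [-0.1 -3.7  6.8] g 35.1
position: [0.5497, 0.045, 0.1179]
psi 6.9 r 50.0 Ft 4.4 Fr -4.8 F [ 1.5 -6.3  5.3] g 35.1
time: 13.88
position: [0.5507, 0.0462, 0.1179]
psi 8.8 r 49.9 Ft -3.3 Fr 0.1 F [1.8 2.8 6. ] g 35.1
367.8: -1.0,5.3,0,0,0,0,255,-2.6,10.6,0,0,0,0,255,-4.7,15.6,0,0,0,0,255,-7.3,20.3,0,0,0,0,255,-10.4,24.8,0,0,0,0,255
397.8: -1.1,1.4,0,0,0,0,255,-2.3,2.8,0,0,0,0,255,-3.6,4.1,0,0,0,0,255,-4.8,5.4,0,0,0,0,255,-6.2,6.7,0,0,0,0,255
407.8: -1.4,1.2,0,0,0,0,255,-2.8,2.3,0,0,0,0,255,-4.2,3.4,0,0,0,0,255,-5.7,4.5,0,0,0,0,255,-7.2,5.5,0,0,0,0,255
417.8: -1.6,0.9,0,0,0,0,255,-3.1,1.8,0,0,0,0,255,-4.8,2.7,0,0,0,0,255,-6.4,3.4,0,0,0,0,255,-8.1,4.1,0,0,0,0,255
427.8: -1.7,0.7,0,0,0,0,255,-3.4,1.3,0,0,0,0,255,-5.1,1.8,0,0,0,0,255,-6.9,2.3,0,0,0,0,255,-8.7,2.7,0,0,0,0,255
437.8: -1.8,0.4,0,0,0,0,255,-3.6,0.6,0,0,0,0,255,-5.4,0.9,0,0,0,0,255,-7.2,1.0,0,0,0,0,255,-9.0,1.1,0,0,0,0,255
447.8: -1.8,0.0,0,0,0,0,255,-3.6,0.0,0,0,0,0,255,-5.4,-0.1,0,0,0,0,255,-7.3,-0.2,0,0,0,0,255,-9.1,-0.4,0,0,0,0,255
457.8: -1.8,-0.3,0,0,0,0,255,-3.6,-0.6,0,0,0,0,255,-5.3,-1.0,0,0,0,0,255,-7.1,-1.5,0,0,0,0,255,-8.8,-2.0,0,0,0,0,255
467.8: -1.7,-0.6,0,0,0,0,255,-3.4,-1.2,0,0,0,0,255,-5.1,-1.9,0,0,0,0,255,-6.7,-2.7,0,0,0,0,255,-8.4,-3.5,0,0,0,0,255
477.8: -1.6,-0.9,0,0,0,0,255,-3.1,-1.8,0,0,0,0,255,-4.7,-2.8,0,0,0,0,255,-6.2,-3.8,0,0,0,0,255,-7.6,-4.9,0,0,0,0,255
```

```bash
sed -i 's/\[.5915,.0175\]/[.5933,.0165]/' chk.py
python3 -m crank '[-1,5.3,0,0,0,0,255,-2.6,10.6,0,0,0,0,255,-4.7,15.6,0,0,0,0,255,-7.3,20.3,0,0,0,0,255,-10.4,24.8,0,0,0,0,255]'>/dev/null; python3 chk.py 14 &&
python3 -m crank '[-1.1,1.4,0,0,0,0,255,-2.3,2.8,0,0,0,0,255,-3.6,4.1,0,0,0,0,255,-4.8,5.4,0,0,0,0,255,-6.2,6.7,0,0,0,0,255]'>/dev/null; python3 chk.py 14 &&
python3 -m crank '[-1.4,1.2,0,0,0,0,255,-2.8,2.3,0,0,0,0,255,-4.2,3.4,0,0,0,0,255,-5.7,4.5,0,0,0,0,255,-7.2,5.5,0,0,0,0,255]'>/dev/null; python3 chk.py 14 &&
python3 -m crank '[-1.6,0.9,0,0,0,0,255,-3.1,1.8,0,0,0,0,255,-4.8,2.7,0,0,0,0,255,-6.4,3.4,0,0,0,0,255,-8.1,4.1,0,0,0,0,255]'>/dev/null; python3 chk.py 14 &&
python3 -m crank '[-1.7,0.7,0,0,0,0,255,-3.4,1.3,0,0,0,0,255,-5.1,1.8,0,0,0,0,255,-6.9,2.3,0,0,0,0,255,-8.7,2.7,0,0,0,0,255]'>/dev/null; python3 chk.py 14 &&
python3 -m crank '[-1.8,0.4,0,0,0,0,255,-3.6,0.6,0,0,0,0,255,-5.4,0.9,0,0,0,0,255,-7.2,1,0,0,0,0,255,-9,1.1,0,0,0,0,255]'>/dev/null; python3 chk.py 14
```

```text
psi 36.2 r 50.9 Ft 3.9 Fr -5.6 F [-0.9 -6.8  8.1] g 35.1
psi 46.0 r 50.6 Ft 3.4 Fr -5.4 F [-1.6 -6.2  8.6] g 35.1
psi 55.7 r 50.3 Ft 3.5 Fr -6.0 F [-2.6 -6.4  9.1] g 35.2
psi 65.4 r 50.0 Ft 4.2 Fr -5.1 F [-4.4 -5.  10.5] g 35.2
psi 69.4 r 50.0 Ft 15.0 Fr -4.0 F [-15.3  -2.4  20.6] g 35.4
psi 69.4 r 50.0 Ft 15.0 Fr -4.0 F [-15.3  -2.4  20.6] g 35.4
```

```bash
python3 -m crank '[-1,0.3,0,0,0,0,255,-2,0.5,0,0,0,0,255,-2,0.5,0,0,0,0,255,-2,0.5,0,0,0,0,255,-2,0.5,0,0,0,0,255]'; python3 chk.py 14
python3 tab.py 77.8 -12 6
```

```text
time: 16.38
position: [0.5984, 0.0662, 0.1176]
tool_rot: [0.228, 0.974, -0.002, -0.01]
ft_force: [-15.1, -2.4, 21.0]
grip_width: 0.0182
grip_force: 35.4
psi 69.5 r 49.9 Ft 14.7 Fr -3.9 F [-15.1  -2.4  21. ] g 35.4
77.8: 10.3,-3.4,0,0,0,0,255,19.7,-8.9,0,0,0,0,255,27.8,-16.2,0,0,0,0,255,34.1,-25.0,0,0,0,0,255,38.5,-34.9,0,0,0,0,255
17.8: 2.2,-10.6,0,0,0,0,255,2.2,-21.5,0,0,0,0,255,-0.1,-32.1,0,0,0,0,255,-4.6,-42.1,0,0,0,0,255,-11.0,-50.8,0,0,0,0,255
-42.2: -8.1,-7.2,0,0,0,0,255,-17.5,-12.6,0,0,0,0,255,-27.9,-16.0,0,0,0,0,255,-38.7,-17.1,0,0,0,0,255,-49.5,-15.9,0,0,0,0,255
-102.2: -10.3,3.4,0,0,0,0,255,-19.7,8.9,0,0,0,0,255,-27.8,16.2,0,0,0,0,255,-34.1,25.0,0,0,0,0,255,-38.5,34.9,0,0,0,0,255
-162.2: -2.2,10.6,0,0,0,0,255,-2.2,21.5,0,0,0,0,255,0.1,32.1,0,0,0,0,255,4.6,42.1,0,0,0,0,255,11.0,50.8,0,0,0,0,255
-222.2: 8.1,7.2,0,0,0,0,255,17.5,12.6,0,0,0,0,255,27.9,16.0,0,0,0,0,255,38.7,17.1,0,0,0,0,255,49.5,15.9,0,0,0,0,255
```

```bash
python3 -m crank '[1,-0.2,0,0,0,0,255,2,-0.5,0,0,0,0,255,2,-0.5,0,0,0,0,255,2,-0.5,0,0,0,0,255,2,-0.5,0,0,0,0,255]' 45 >/dev/null
python3 -m crank '[10.3,-3.4,0,0,0,0,255,19.7,-8.9,0,0,0,0,255,27.8,-16.2,0,0,0,0,255,34.1,-25,0,0,0,0,255,38.5,-34.9,0,0,0,0,255]' >/dev/null; python3 chk.py 25 &&
python3 -m crank '[2.2,-10.6,0,0,0,0,255,2.2,-21.5,0,0,0,0,255,-0.1,-32.1,0,0,0,0,255,-4.6,-42.1,0,0,0,0,255,-11,-50.8,0,0,0,0,255]' >/dev/null; python3 chk.py 25 &&
python3 -m crank '[-8.1,-7.2,0,0,0,0,255,-17.5,-12.6,0,0,0,0,255,-27.9,-16,0,0,0,0,255,-38.7,-17.1,0,0,0,0,255,-49.5,-15.9,0,0,0,0,255]' >/dev/null; python3 chk.py 25
```

```text
psi 18.5 r 51.5 Ft -4.9 Fr -2.5 F [5.3 1.7 4.7] g 45.1
psi 319.1 r 53.8 Ft -4.2 Fr -2.1 F [0.9 4.6 9.9] g 45.2
psi 262.7 r 54.3 Ft -5.4 Fr 5.6 F [-6.9 -3.5 15.2] g 45.3
```

```bash
python3 -m crank '[-10.3,3.4,0,0,0,0,255,-19.7,8.9,0,0,0,0,255,-27.8,16.2,0,0,0,0,255,-34.1,25,0,0,0,0,255,-38.5,34.9,0,0,0,0,255]' >/dev/null; python3 chk.py 25 &&
python3 -m crank '[-2.2,10.6,0,0,0,0,255,-2.2,21.5,0,0,0,0,255,0.1,32.1,0,0,0,0,255,4.6,42.1,0,0,0,0,255,11,50.8,0,0,0,0,255]' >/dev/null; python3 chk.py 25 &&
python3 -m crank '[8.1,7.2,0,0,0,0,255,17.5,12.6,0,0,0,0,255,27.9,16,0,0,0,0,255,38.7,17.1,0,0,0,0,255,49.5,15.9,0,0,0,0,255]' ; python3 chk.py 25
```

```text
psi 201.4 r 52.6 Ft -5.3 Fr 2.0 F [-2.6 -5.  10.5] g 45.2
psi 140.3 r 50.4 Ft -6.6 Fr -3.0 F [-1.4 -7.1  8.8] g 45.2
time: 19.3
position: [0.6072, 0.0644, 0.1179]
tool_rot: [0.228, 0.974, -0.001, 0.003]
ft_force: [3.8, -7.5, 4.7]
grip_width: 0.0177
grip_force: 45.1
psi 79.8 r 49.8 Ft -5.8 Fr -6.2 F [ 3.8 -7.5  4.7] g 45.1
```

```bash
python3 -m crank '[10.3,-3.4,0,0,0,0,255,19.7,-8.9,0,0,0,0,255,27.8,-16.2,0,0,0,0,255,34.1,-25,0,0,0,0,255,38.5,-34.9,0,0,0,0,255]' >/dev/null; python3 chk.py 25 &&
python3 -m crank '[2.2,-10.6,0,0,0,0,255,2.2,-21.5,0,0,0,0,255,-0.1,-32.1,0,0,0,0,255,-4.6,-42.1,0,0,0,0,255,-11,-50.8,0,0,0,0,255]' >/dev/null; python3 chk.py 25 &&
python3 -m crank '[-8.1,-7.2,0,0,0,0,255,-17.5,-12.6,0,0,0,0,255,-27.9,-16,0,0,0,0,255,-38.7,-17.1,0,0,0,0,255,-49.5,-15.9,0,0,0,0,255]' >/dev/null; python3 chk.py 25 &&
python3 -m crank '[-10.3,3.4,0,0,0,0,255,-19.7,8.9,0,0,0,0,255,-27.8,16.2,0,0,0,0,255,-34.1,25,0,0,0,0,255,-38.5,34.9,0,0,0,0,255]' >/dev/null; python3 chk.py 25 &&
python3 -m crank '[-2.2,10.6,0,0,0,0,255,-2.2,21.5,0,0,0,0,255,0.1,32.1,0,0,0,0,255,4.6,42.1,0,0,0,0,255,11,50.8,0,0,0,0,255]' >/dev/null; python3 chk.py 25 &&
python3 -m crank '[8.1,7.2,0,0,0,0,255,17.5,12.6,0,0,0,0,255,27.9,16,0,0,0,0,255,38.7,17.1,0,0,0,0,255,49.5,15.9,0,0,0,0,255]' ; python3 chk.py 25
python3 tab.py 77.8 -2 1
```

```text
psi 19.1 r 51.5 Ft -6.8 Fr -1.1 F [5.6 4.  6.1] g 45.1
psi 319.9 r 53.8 Ft -7.7 Fr -2.1 F [ 0.2  8.  10.9] g 45.2
psi 264.4 r 54.2 Ft -7.4 Fr 5.6 F [-8.9 -2.6 17.7] g 45.3
psi 202.5 r 52.7 Ft -7.9 Fr 2.7 F [-4.2 -7.2 10.9] g 45.2
psi 141.4 r 50.4 Ft -8.4 Fr -3.4 F [-1.6 -8.9  9.2] g 45.2
time: 21.8
position: [0.6084, 0.0639, 0.118]
tool_rot: [0.228, 0.974, -0.001, 0.004]
ft_force: [7.3, -7.5, 2.1]
grip_width: 0.0179
grip_force: 45.0
psi 81.3 r 49.8 Ft -9.2 Fr -4.9 F [ 7.3 -7.5  2.1] g 45.0
77.8: 1.8,-0.4,0,0,0,0,255,3.5,-0.9,0,0,0,0,255,5.3,-1.4,0,0,0,0,255,7.0,-2.0,0,0,0,0,255,8.7,-2.7,0,0,0,0,255
```

```bash
python3 -m crank '[2.2,-0.5,0,0,0,0,255,4.2,-1.1,0,0,0,0,255,6.4,-1.7,0,0,0,0,255,8.4,-2.4,0,0,0,0,255,10.4,-3.4,0,0,0,0,255]' >/dev/null; python3 chk.py 25
python3 -m crank '[0,0,0,0,0,0,255,0,0,0,0,0,0,255,0,0,0,0,0,0,255,0,0,0,0,0,0,255,0,0,0,0,0,0,255]'; python3 chk.py 25
python3 - <<'E'
from h import *
import pickle
a=shot('top');c=shot('wrist');b=shot('side')
A=[cv2.resize(b['p'][180:360,250:430],(400,400),interpolation=2),cv2.resize(c['p'][100:400,168:468],(400,400),interpolation=2)]
cv2.imwrite('pics/f.png',np.hstack(A)[:,:,::-1])
u=proj(c,(.5925,.014,.083));print(u,(u-[168,100])*400/300+[400,0])
E
```

```text
psi 69.5 r 49.9 Ft -7.4 Fr -1.7 F [ 7.2 -2.5  1.9] g 45.0
time: 22.63
position: [0.5978, 0.0662, 0.118]
tool_rot: [0.228, 0.974, -0.0, 0.004]
ft_force: [6.3, -3.6, 3.0]
grip_width: 0.018
grip_force: 45.0
psi 68.8 r 49.9 Ft -6.6 Fr -3.0 F [ 6.3 -3.6  3. ] g 45.0
[230.41241417 320.2719552 ] [483.21655222 293.69594027]
```

View pics/f.png

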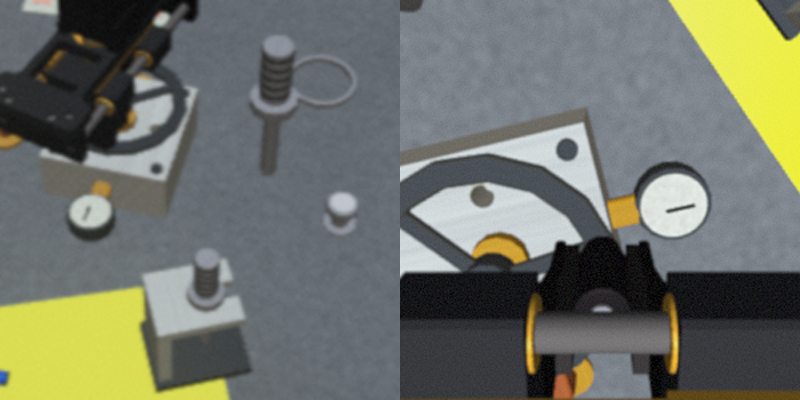

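The handle is gripped between the pads at (602,300), and the pin is still upright in the notch at side crop (206,275). The wheel is at rest two turns from the stop, so I'm handing in.

```bash
python3 -c "
from rig import robot
print(robot.get_obs()['joint_velocities'].round(3));print(robot.hand_in())"
```

```text
[-0.     0.    -0.     0.001 -0.001 -0.   ]
the job is handed in; nothing more can be done
None
```

I handed the job in after about 23 s of robot time: the pin hangs upright in the notch, and the wheel was shut to its stop, then opened two turns. The gripper is still closed on the handle. The hand-in returned no verdict, and the two turns are measured from the tool's position (within about 1°), not a joint reading.

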